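Start the filler plug square in its sloping boss

TASK

The filler plug stands loose in the sloping boss of the small gear housing, its thread not yet caught. Lift the larger T-handled key out of its stand, line it up square with the plug, press it only lightly while you feel it fully down over the square head, and only then start the thread with about a quarter turn clockwise, without pushing the plug askew or touching it with the fingers. Leave the key sitting on the plug, and leave the other things alone.

Things in the scene. Friction and masses are not known exactly. Their poses are not given: they have to be found in the camera images.
- key: larger of the two T-handled keys standing socket down in the stand: plain steel, 119 mm long, about 0.3 kg. Origin: centre of the socket's mouth at its lower end; z runs up the 13 mm shank. The socket is 32 mm square outside, 23.5 mm square inside (sides along x and y) and 15 mm deep.
- key_bar (a point): middle of the key's T bar, 110 mm above the key's origin, axes as the key's. The bar is flat-sided, 84 mm long along x, 14 mm thick along y and 18 mm high: pinch it here across its thickness.
- stand: wooden stand, fixed, 70 x 180 mm in plan (x, y) and 45 mm high; origin: centre of its underside. The key stands in a square hole 35 mm wide and 32 mm deep, 50 mm towards -y; the small key in the other hole, 55 mm towards +y.
- housing: small grey gear housing, fixed, 116 x 150 mm in plan (x, y), 60 mm high, with a round boss on top (47 mm wide at its face, whose middle is 80 mm above the bench) that slopes 15 degrees towards the housing's -x side, and a shaft end at +y. Origin: centre of its underside.
- boss: the round sloping boss of the housing, fixed to it. Origin: centre of its flat face, 27 mm below the top of the plug's head at the start; z points outward along the axis of the threaded hole
- plug: dark steel filler plug: a head 22 mm square, 16 mm high, top edges bevelled 2 mm, on a round collar 39 mm wide, 4 mm thick. Origin: centre of the head's top; z outward along its axis, 15 degrees from vertical. This frame does not follow the head's turn: the square stands turned from it by an unknown angle. Fully on, the key's socket bottoms on the head, its mouth 15 mm below the head's top.
- plug_turn (a joint): turn of the plug, rad: 0 as it stands, growing clockwise seen from above the head (screwing in, 2 mm a turn); it does not turn backwards. Turning takes about 0.1 N m. Loose in its thread, the plug leans about 1 degree for each 4.5 N of side push at the head's top, and comes to a stop at about 5 degrees.
- small_key: smaller T key, 92 mm long, beside the key in the stand; not needed
- nipple_box: small carton 43 x 65 x 37 mm, bystander
- nut_m20: hexagon nut 34 x 30 x 16 mm, bystander
- bolt_m16: bolt 80 mm tall standing on its head, bystander

How it is judged:
By the outcome, as a careful person would: the job done as asked, in the order asked, and still so for the second after the job is handed in, with the robot touching nothing.
It also fails if it takes over 58 s, if anything falls off the work surface, if the arm or the gripper's body presses on something with over 40 N, if the wrist force passes 120 N, or if a joint passes its speed limit or range.

ROBOT

A 7-joint arm with a two-finger parallel gripper is mounted at the origin on a cart in front of the work surface, level with it; the furniture and walls round the work are solid. World frame = base frame: x ahead of the robot, y to its left, z up, the work surface at z = 0. Lengths are in m, angles in rad, forces in N, time in s.
With the tool pointing down it reaches from about 0.35 to 0.9 m from the base axis. Payload 19.9 kg.
Tool frame: the origin (TCP) lies between the finger pads; the fingertips stand 19 mm ahead of it and the grasp point (between the pads) is the TCP; z points along the fingers, y is the line along which they close (so a half turn about z gives the same grasp; the last joint's range is limited). The gripper opens to 94 mm and grips with 3 to 60 N. Pads are 16 mm wide; open, the fingers measure 119 mm over their backs; the gripper's body (75 mm by 177 mm) begins 78 mm behind the grasp point.
Start: joints at [-1.212, 0.417, -0.01, 1.614, 0.005, 1.111, -0.053], TCP at [0.243, 0.576, 0.224] pointing down, gripper open.
Joint ranges: [-2.81, 2.81], [-0.39, 2.02], [-1.27, 1.25], [0.06, 2.57], [-1.19, 4.33], [0.19, 2], [-2.82, 2.82]. Speed limits (rad/s): [1.89, 1.89, 2.39, 2.39, 3.01, 3.01, 3.01].

INTERFACE

Orientations are given as a 3x3 rotation matrix whose columns are the frame's x, y, z axes.
In Python, from rig import robot gives the robot as it stands. Calls block until the motion is done:
- robot.move_ptp(position, orientation): joint-space move of the TCP to a pose.
- robot.move_linear(position, velocity=0.15, frame=None, threshold=None): straight line of the TCP; frame=None keeps the orientation; velocity is the mean speed in m/s. With threshold (N) it stops when the force on the tool has changed by that much, and returns True; else False.
- robot.goto_joints(angles): joint-space move.
- robot.gripper_to(opening): finger opening in m; the grip force is fixed at half the most; returns when the fingers have stopped.
- robot.pause(seconds).
- robot.ik(position, orientation): joint angles nearest the present ones, or None.
- robot.get_state(): the state.
- robot.grab_frame(name): name is "scene" or "top"; returns the picture (400x640x3 uint8, red, green, blue); there is no depth.
- robot.camera_info(name): a dict with "fx", "fy", "cx", "cy" (pixels), "dist" ([k1, k2, p1, p2, k3] as OpenCV has them; the pictures are not rectified), "rvec" (rotation vector, rad) and "tvec" (3), from world to camera coordinates, as OpenCV has them. Camera axes: x right, y down, z forward; pixel columns grow to the right and rows downward; lengths in m; the calibration is good to about 2 mm. A picture is of the moment at which its call begins. camera_info takes no time and is no camera call.
A pose or a line that the arm cannot do raises robot.PlanningError and nothing moves.
- robot.sign_off(): hands the job in; it is judged then, once.
The state is a dict: "time": time; "qpos": joint angles; "joint_vel": joint speeds; "effort": joint torques, N m; "ee_pos": TCP position; "tool_rot": TCP orientation; "force": force on the tool from outside, world axes, zero at the start; "moment": the same for the moment, N m; "opening": finger opening in m; "grasp_force": force on a finger pad.
Only numpy, scipy, OpenCV 4.12 (cv2) and the standard library are available. Lean on these libraries where they do the work, as an engineer would, in place of code of your own. Each camera call takes 0.05 s, during which the arm holds its last target. There are 200 camera calls.

## Working session

There is one attempt and no reset: what is moved stays moved. The work goes in short steps, each a Python script; the robot and the scene stay as the last script left them, time stands still between calls to the robot, and variables do not carry over. Pictures are saved under pics/ and viewed, at most 10 in all, crops included, and the job is handed in when it is done.

```bash
mkdir -p pics; ls
python3 - <<'E'
from rig import robot
import cv2,numpy as np
for n in("scene","top"):
    im=robot.grab_frame(n); cv2.imwrite(f"pics/{n}0.png",im[:,:,::-1])
    c=robot.camera_info(n); print(c); R=cv2.Rodrigues(np.array(c['rvec']))[0]; print(-R.T@np.array(c['tvec']))
s=robot.get_state();print(s['time'],s['force'],s['tool_rot'],s['opening'])
E
```

```text
pics
{'fx': 389.5559354247553, 'fy': 389.5559354247553, 'cx': 318.6661462352343, 'cy': 202.9278303643966, 'dist': array([-0.09224755,  0.        ,  0.        ,  0.        ,  0.        ]), 'rvec': array([ 0.49719137,  2.51520523, -1.44962599]), 'tvec': array([ 0.47052632, -0.04898937,  1.35513776])}
[0.89292488 0.92679538 0.63555395]
{'fx': 394.26093352158983, 'fy': 394.26093352158983, 'cx': 320.4818260234595, 'cy': 190.95031207594945, 'dist': array([-0.04787775,  0.        ,  0.        ,  0.        ,  0.        ]), 'rvec': array([ 2.21950921, -2.1628903 ,  0.10734851]), 'tvec': array([0.0293231 , 0.5205683 , 1.24747059])}
[0.42093561 0.06707429 1.28310106]
0.1 [-0.54281451 -0.50239898  0.6584984 ] [[-9.21153634e-01  3.89198993e-01 -3.56201772e-04]
 [ 3.89199148e-01  9.21153048e-01 -1.04126874e-03]
 [-7.71443952e-05 -1.09780191e-03 -9.99999394e-01]] 0.09403582779359236
```

View pics/scene0.png

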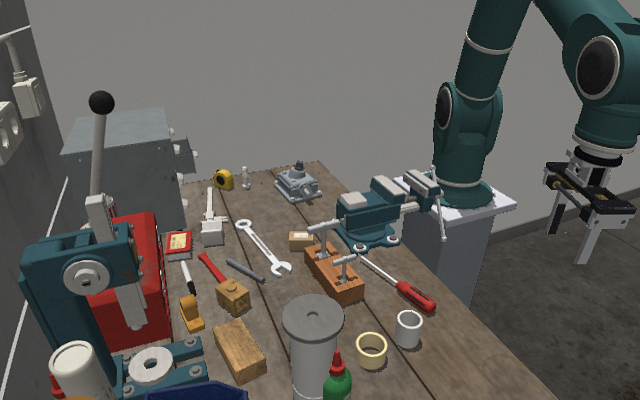

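View pics/top0.png

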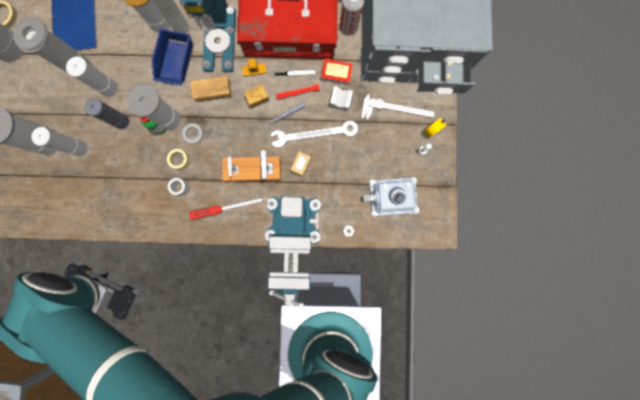

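```bash
cat > h.py <<'E'
from rig import robot
import cv2,numpy as np
def avg(n,k=8): return np.mean([robot.grab_frame(n).astype(float) for _ in range(k)],0).astype(np.uint8)
def cam(n):
    c=robot.camera_info(n);K=np.array([[c['fx'],0,c['cx']],[0,c['fy'],c['cy']],[0,0,1]]);return K,np.array(c['dist']),np.array(c['rvec']),np.array(c['tvec'])
def ray(n,px):
    K,d,r,t=cam(n);R=cv2.Rodrigues(r)[0]
    u=cv2.undistortPoints(np.array(px,float).reshape(-1,1,2),K,d).reshape(-1,2)
    return -R.T@t,np.c_[u,np.ones(len(u))]@R
def plane(n,px,z):
    o,v=ray(n,px);return o+v*((z-o[2])/v[:,2])[:,None]
def proj(n,P):
    K,d,r,t=cam(n);return cv2.projectPoints(np.array(P,float).reshape(-1,3),r,t,K,d)[0].reshape(-1,2)
def tri(a,b):
    o1,v1=ray("scene",a);o2,v2=ray("top",b);v1=v1[0];v2=v2[0]
    s=np.linalg.lstsq(np.c_[v1,-v2],o2-o1,rcond=None)[0];p,q=o1+s[0]*v1,o2+s[1]*v2
    return (p+q)/2,np.linalg.norm(p-q)
E
python3 - <<'E'
from h import *
t=avg("top");s=avg("scene");np.savez("im.npz",t=t,s=s)
f=lambda im,x,y,w,h,k:cv2.resize(im[y:y+h,x:x+w,::-1],(w*k,h*k),interpolation=cv2.INTER_CUBIC)
a=f(t,215,145,76,42,10);b=f(t,357,170,76,55,10)[:300*10]
cv2.imwrite("pics/c_top.png",np.vstack([f(t,215,145,72,42,8),f(t,362,173,72,46,8)][:2])[:600])
cv2.imwrite("pics/c_sc.png",np.vstack([f(s,270,152,64,56,6),])); 
cv2.imwrite("pics/c_sc2.png",np.hstack([f(s,270,152,56,64,7),f(s,300,212,66,64,7)][:2])[:, :800] if 0 else np.hstack([f(s,270,152,56,90,6),f(s,300,215,72,90,6)]))
E
```

```text
(no output)
```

View pics/c_top.png

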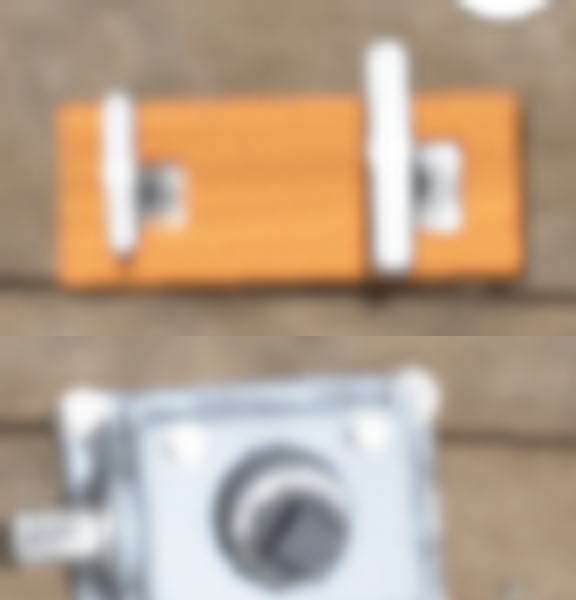

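View pics/c_sc2.png

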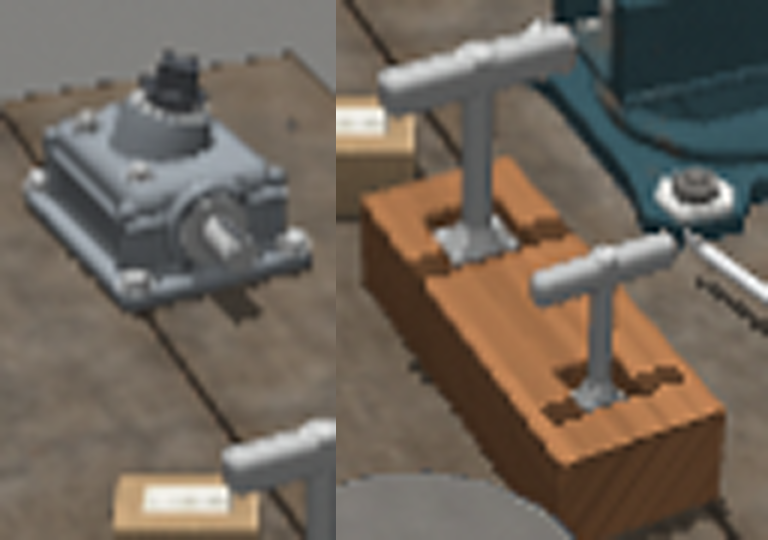

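Run:
```python
from h import *
d=np.load("im.npz");t,s=d['t'],d['s']
def f(im,x,y,w,h,k,lo,hi):
    c=im[y:y+h,x:x+w,::-1].astype(float).mean(2);c=np.clip((c-lo)/(hi-lo)*255,0,255).astype(np.uint8)
    return cv2.resize(c,(w*k,h*k),interpolation=cv2.INTER_CUBIC)
cv2.imwrite("pics/plug.png",np.hstack([f(t,386,184,24,24,16,30,200),f(s,286,156,24,24,16,20,150)]))
# orange stand
hsv=cv2.cvtColor(t,cv2.COLOR_RGB2HSV)
m=((hsv[:,:,0]>8)&(hsv[:,:,0]<22)&(hsv[:,:,1]>140)&(hsv[:,:,2]>150)).astype(np.uint8);m[:140]=0;m[190:]=0;m[:,:215]=0;m[:,290:]=0
p=np.argwhere(m)[:,::-1].astype(np.float32);r=cv2.minAreaRect(p);b=cv2.boxPoints(r);print(r)
w=plane("top",b,.045);print(w.round(4),w.mean(0))
print("side",[(np.linalg.norm(w[i]-w[i-1])).round(4) for i in range(4)])
# white bar
g=t.min(2).astype(float)
sub=(hsv[:,:,1]<60)&(g>150)
m=np.zeros_like(g,np.uint8);m[147:183,258:268]=sub[147:183,258:268]
p=np.argwhere(m)[:,::-1].astype(np.float32);r=cv2.minAreaRect(p);print("bar",r,len(p))
vx,vy,cx,cy=cv2.fitLine(p,cv2.DIST_L2,0,.01,.01).ravel()
z0=.013+.119
w=plane("top",[(cx,cy),(cx+vx*10,cy+vy*10)],z0);print(w,np.degrees(np.arctan2(*(w[1]-w[0])[[1,0]])))
e=plane("top",[p[p[:,1].argmin()],p[p[:,1].argmax()]],z0);print(e)
# housing
m=((hsv[:,:,1]<60)&(g>110)).astype(np.uint8);m[:172]=0;m[222:]=0;m[:,:362]=0;m[:,425:]=0
n,l,st,c=cv2.connectedComponentsWithStats(m);i=1+st[1:,4].argmax();print(st[i],c[i])
m2=cv2.morphologyEx((l==i).astype(np.uint8),cv2.MORPH_OPEN,np.ones((13,13)))
p=np.argwhere(m2)[:,::-1].astype(np.float32);r=cv2.minAreaRect(p);print(r);b=cv2.boxPoints(r);w=plane("top",b,.03);print(w.round(3),w.mean(0))
```

```text
((250.98960876464844, 168.64736938476562), (22.284481048583984, 56.6225700378418), 88.31531524658203)
[[0.6129 0.3563 0.045 ]
 [0.623  0.1775 0.045 ]
 [0.5522 0.173  0.045 ]
 [0.5421 0.351  0.045 ]] [0.58254132 0.26444648 0.045     ]
side [np.float64(0.0709), np.float64(0.1791), np.float64(0.071), np.float64(0.1783)]
bar ((263.7965087890625, 163.94692993164062), (28.204055786132812, 6.518862247467041), 86.18592071533203) 165
[[0.5867101  0.21462498 0.132     ]
 [0.55726957 0.2114528  0.132     ]] -173.85017572285622
[[0.6272515  0.22328748 0.132     ]
 [0.54443766 0.21430755 0.132     ]]
[ 362  172   59   50 2415] [392.11387164 196.17432712]
((393.5, 196.5), (49.0, 49.0), 90.0)
[[ 0.584 -0.111  0.03 ]
 [ 0.589 -0.27   0.03 ]
 [ 0.431 -0.271  0.03 ]
 [ 0.427 -0.114  0.03 ]] [ 0.50763214 -0.19161649  0.03      ]
```

View pics/plug.png

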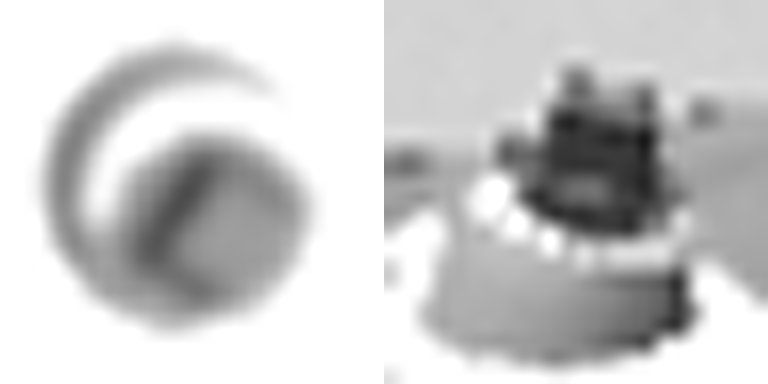

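Run:
```python
from h import *
d=np.load("im.npz");t,s=d['t'],d['s']
g=t.min(2)
m=(g>=235).astype(np.uint8);m[:172]=0;m[222:]=0;m[:,:362]=0;m[:,425:]=0
n,l,st,c=cv2.connectedComponentsWithStats(m)
for i in range(1,n):
    if st[i,4]>=3: print(st[i,4],c[i].round(1),plane("top",c[i],.016).round(4))
P,e=tri((299.5,161.6),(399.9,198.0));print("plug tri",P,e,plane("top",(399.9,198.0),.106))
# edge angle of head from gradient histogram, top view
G=cv2.GaussianBlur(t.mean(2),(0,0),.6);gx=cv2.Sobel(G,cv2.CV_64F,1,0);gy=cv2.Sobel(G,cv2.CV_64F,0,1)
print(t.mean(2)[190:206,390:408].astype(int))
# bottom edges of housing: flange edge in top image per column/row
gg=t.mean(2)
print("lower", [(x,gg[208:222,x].astype(int).tolist()) for x in (380,395,408)])
c=cam("top");print(proj("top",[(0.5,-.2,.1),(.53,-.2,.1),(.5,-.17,.1),(.5,-.2,.13)]))
```

```text
11 [372.4 181.9] [[ 0.5538 -0.1247  0.016 ]]
14 [408.3 184.5] [[ 0.5486 -0.2422  0.016 ]]
22 [385.2 186.5] [[ 0.5399 -0.1669  0.016 ]]
9 [416.3 209.6] [[ 0.4678 -0.2692  0.016 ]]
10 [374.5 213. ] [[ 0.4533 -0.1332  0.016 ]]
plug tri [ 0.49784079 -0.19491291  0.10668278] 0.00025855877822899664 [[ 0.4980043  -0.19511955  0.106     ]]
[[162 131 126 144 169 192 204 209 212 214 215 211 203 197 208 224 231 232]
 [133 122 140 172 204 219 215 203 200 202 207 212 215 211 211 220 229 232]
 [119 129 164 198 217 215 193 168 158 160 168 181 197 210 215 219 227 232]
 [117 145 185 205 200 181 155 131 117 119 129 144 161 187 207 215 223 231]
 [122 159 194 192 167 144 125 104  90 102 116 123 134 157 185 205 219 230]
 [126 171 197 177 144 126 108  87  86 106 119 121 122 134 159 191 218 230]
 [131 176 194 165 133 115  94  81  97 119 129 128 123 124 143 178 216 231]
 [131 167 177 150 122 102  85  91 112 128 133 132 131 129 141 177 216 231]
 [124 146 152 133 111  92  89 108 125 132 135 134 135 138 150 185 220 232]
 [128 131 138 126 104  88  96 118 129 134 134 135 136 141 162 199 226 233]
 [155 134 137 129 109  97 101 113 124 129 132 134 137 147 176 212 230 235]
 [192 151 136 133 123 116 109 106 111 121 130 138 148 167 199 223 233 236]
 [219 180 151 139 135 134 125 115 109 118 132 148 167 195 220 231 234 235]
 [232 216 194 170 156 148 140 134 136 148 162 175 194 217 230 234 235 236]
 [238 234 227 214 196 177 166 168 181 193 205 212 221 230 234 235 236 236]
 [240 239 238 233 226 216 209 211 218 223 228 230 232 233 234 234 234 234]]
lower [(380, [161, 159, 169, 176, 182, 202, 207, 181, 157, 153, 154, 149, 144, 142]), (395, [207, 186, 193, 212, 220, 213, 190, 170, 167, 166, 163, 159, 154, 147]), (408, [184, 185, 193, 208, 207, 178, 152, 147, 151, 153, 155, 154, 151, 147])]
[[401.06654032 197.50164888]
 [401.15660224 187.62687083]
 [391.2243524  197.24409976]
 [403.34879216 196.88301662]]
```

```bash
cat >> h.py <<'E'
from scipy.spatial.transform import Rotation as Rn
Rb=(Rn.from_euler('z',5.8,degrees=True)*Rn.from_euler('y',-15,degrees=True)).as_matrix()  # plug frame
P0=np.array([.498,-.195,.1062])
def keyR(deg): return Rb@Rn.from_euler('z',deg,degrees=True).as_matrix()
def toolR(K,flip): # key frame -> tool frame (z down, y along key y)
    return K@np.diag([1,-1,-1.]) if not flip else K@np.diag([-1,1,-1.])
E
python3 - <<'E'
from h import *
def onplug(px,h=0):
    o,v=ray("top",px);n=Rb[:,2];q=P0+h*n;return ((o+v*(((q-o)@n)/(v@n))[:,None])-P0)@Rb
L=onplug([(398.1,194),(397.5,195),(396.9,196),(396.2,197),(395.6,198),(395.0,199)])
B=onplug([(396,200.5),(397,201.3),(398,202)])
TR=onplug([(401.3,192),(402.6,193),(403.6,194),(404.5,195)]);RR=onplug([(404.7,198),(404.3,199),(404,200),(403.3,201),(402.3,202)])
for A in(L,B,TR,RR):
    f=cv2.fitLine(A[:,:2].astype(np.float32),cv2.DIST_L2,0,.01,.01).ravel();print(np.degrees(np.arctan2(f[1],f[0]))%90,(A.mean(0)*1e3).round(1))
q=robot.get_state()['qpos']
for flip in(0,1):
    Rk=toolR(Rn.from_euler('z',4.6,degrees=True).as_matrix(),flip)
    j=robot.ik([.586,.2145,.123],Rk);print(flip,None if j is None else np.round(j,2))
    for dg in range(-125,100,15):
        K=keyR(dg);j=robot.ik(P0+K[:,2]*.095,toolR(K,flip));print(flip,dg,None if j is None else np.round(j,2))
E
```

```text
55.62926 [ 5.4 10.   0. ]
49.36215 [-9.4  9.1  0. ]
43.526173 [13.1 -9.9  0. ]
57.40053 [ -7.1 -11.5   0. ]
0 [-0.83  0.59  0.59  1.72 -0.39  0.95 -1.58]
0 -125 [-0.55  0.24  1.1   2.11 -0.53  0.77 -2.78]
0 -110 [-0.55  0.24  1.1   2.11 -0.53  0.77 -2.52]
0 -95 [-0.55  0.24  1.1   2.11 -0.53  0.77 -2.26]
0 -80 [-0.55  0.24  1.1   2.11 -0.53  0.77 -1.99]
0 -65 [-0.55  0.24  1.1   2.11 -0.53  0.77 -1.73]
0 -50 [-0.55  0.24  1.1   2.11 -0.53  0.77 -1.47]
0 -35 [-0.55  0.24  1.1   2.11 -0.53  0.77 -1.21]
0 -20 [-0.16  0.15  0.63  2.1  -0.35  0.72 -1.13]
0 -5 [-0.18  0.15  0.65  2.1  -0.35  0.72 -0.86]
0 10 [-0.21  0.16  0.69  2.1  -0.36  0.72 -0.59]
0 25 [-0.26  0.16  0.75  2.1  -0.38  0.73 -0.31]
0 40 [-0.33  0.17  0.82  2.11 -0.4   0.73 -0.02]
0 55 [-0.39  0.19  0.89  2.11 -0.43  0.74  0.27]
0 70 [-0.41  0.19  0.91  2.11 -0.44  0.74  0.54]
0 85 [-0.38  0.19  0.89  2.11 -0.43  0.74  0.79]
1 [-0.48  0.52  0.11  1.71 -0.07  0.91  1.3 ]
1 -125 [-0.39  0.19  0.89  2.11 -0.43  0.74  0.27]
1 -110 [-0.41  0.19  0.91  2.11 -0.44  0.74  0.54]
1 -95 [-0.38  0.19  0.89  2.11 -0.43  0.74  0.79]
1 -80 [-0.37  0.18  0.87  2.11 -0.42  0.74  1.04]
1 -65 [-0.36  0.18  0.86  2.11 -0.42  0.74  1.3 ]
1 -50 [-0.32  0.17  0.81  2.1  -0.4   0.73  1.54]
1 -35 [-0.41  0.19  0.92  2.11 -0.44  0.74  1.85]
1 -20 [-0.61  0.28  1.18  2.11 -0.59  0.79  2.25]
1 -5 [-0.6   0.27  1.16  2.11 -0.58  0.79  2.5 ]
1 10 [-0.41  0.19  0.92  2.11 -0.44  0.74  2.63]
1 25 [ 1.23  0.23 -0.9   2.06  0.1   0.7   2.4 ]
1 40 [ 1.37  0.28 -1.07  2.06  0.2   0.72  2.57]
1 55 [-0.55  0.24  1.1   2.11 -0.53  0.77 -2.78]
1 70 [-0.55  0.24  1.1   2.11 -0.53  0.77 -2.52]
1 85 [-0.55  0.24  1.1   2.11 -0.53  0.77 -2.26]
```

Run:
```python
from h import *
Rk=toolR(Rn.from_euler('z',4.6,degrees=True).as_matrix(),1)
robot.gripper_to(.05)
robot.move_ptp([.5862,.2146,.24],Rk);print(robot.get_state()['time'],robot.get_state()['qpos'].round(2))
h=robot.move_linear([.5862,.2146,.123],velocity=.12,threshold=8);s=robot.get_state();print(h,s['time'],s['ee_pos'],s['force'])
cv2.imwrite("pics/g1.png",np.vstack([cv2.resize(robot.grab_frame(n)[y:y+100,x:x+160,::-1],None,fx=3,fy=3) for n,x,y in(("scene",260,170),("top",200,110))]))
robot.gripper_to(.0);s=robot.get_state();print(s['time'],s['opening'],s['grasp_force'],s['force'],s['moment'],s['ee_pos'])
```

```text
3.5333 [-0.51  0.4   0.14  1.6  -0.06  1.14  1.3 ]
False 4.6583 [0.58660752 0.21477152 0.12378409] [-0.43375104  0.29690118 -0.43206968]
5.4083 0.0137158441379721 29.98480796813965 [-0.99157486  0.07727808 -1.02023723] [ 0.08443184 -0.01781522  0.06656891] [0.58616879 0.2146195  0.12296631]
```

View pics/g1.png

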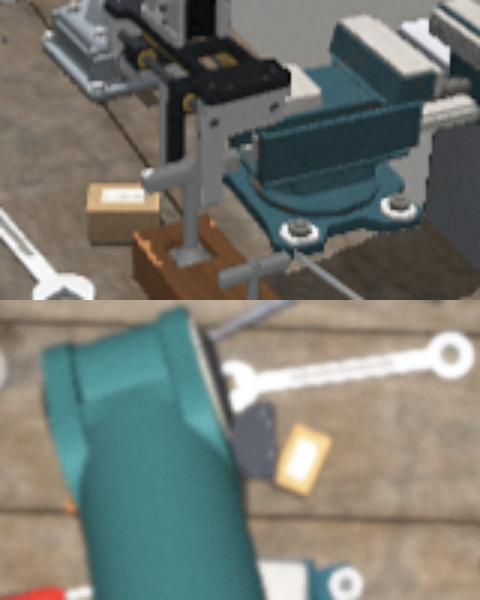

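Run:
```python
from h import *
robot.move_linear([.5862,.2146,.32],velocity=.15);s=robot.get_state();print(s['time'],s['force'],s['moment'],s['opening'])
K=keyR(-36);a=Rb[:,2]
robot.move_ptp(P0+a*.215,toolR(K,1));print(robot.get_state()['time'],robot.get_state()['qpos'].round(2))
robot.move_linear(P0+a*(.095+.03),velocity=.1);robot.pause(.3)
s=robot.get_state();print(s['time'],s['force'],s['moment'],s['opening'],s['ee_pos']-(P0+a*.125))
S=avg("scene",4);T=avg("top",1);np.savez("im2.npz",t=T,s=S)
cv2.imwrite("pics/hov.png",np.hstack([cv2.resize(S[90:190,260:340,::-1],None,fx=6,fy=6,interpolation=cv2.INTER_CUBIC),cv2.resize(T[150:250,340:440,::-1],(300,600))]))
print("pred mouth",proj("scene",P0+a*.030+np.zeros(3)),"plug",proj("scene",P0))
```

```text
6.875 [ 0.72092891 -0.06586863 -3.12319902] [0.00542144 0.06396074 0.02877127] 0.01380789707122746
8.4917 [-0.18 -0.07  0.61  2.   -0.11  0.97  1.52]
9.8417 [ 0.55150905  0.77522215 -3.54982553] [-0.05549695  0.39758511  0.00535187] 0.013795492632619855 [ 6.95449834e-05 -1.62467559e-05  2.98330080e-04]
pred mouth [[301.34188419 153.21410618]] plug [[299.4105983  161.72525014]]
```

View pics/hov.png

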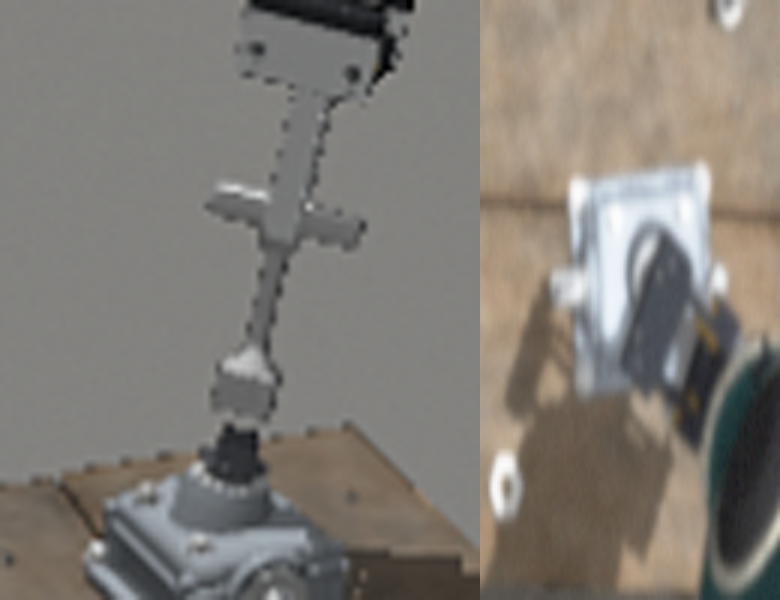

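Run:
```python
from h import *
a=Rb[:,2];K=keyR(-36);M=P0+a*.03
def pc(p): return ((proj("scene",p)-[260,90]+.5)*6).round(0).tolist()
print("tcp",pc(P0+a*.125),"tip",pc(P0+a*.106),"barends",pc([P0+a*.125+K[:,0]*s*.042 for s in(1,-1)]))
print("mouth corners",pc([M+K[:,0]*i*.016+K[:,1]*j*.016 for i in(1,-1) for j in(1,-1)]))
print("head corners",pc([P0+K[:,0]*i*.011+K[:,1]*j*.011 for i in(1,-1) for j in(1,-1)]))
S=np.load("im2.npz")['s'].astype(int).mean(2).astype(int);print(S[146:168,293:308])
```

```text
tcp [[289.0, 215.0]] tip [[281.0, 249.0]] barends [[213.0, 196.0], [365.0, 235.0]]
mouth corners [[218.0, 382.0], [228.0, 368.0], [275.0, 397.0], [283.0, 383.0]]
head corners [[217.0, 434.0], [224.0, 423.0], [256.0, 444.0], [262.0, 433.0]]
[[129 129 130 130 128 129 129 130 109 104  96  71 123 130 129]
 [129 130 129 128 128 128 129 109 129 124 101  56 123 130 129]
 [129 130 128 129 127 128 118 134 166 161 120  65 121 131 129]
 [129 129 128 129 132 155 152 183 187 175 146  91 124 131 129]
 [129 129 130 108 162 189 192 190 184 171 157 108  98 126 130]
 [128 129 130  86 153 165 181 182 181 172 159 126  78 106 127]
 [129 130 132 100 104 111 139 140 154 143 157 160 116  76 123]
 [129 130 132 108 102 102 100  98 108 101 133 146 123  58 120]
 [129 130 110 100 100 102 102 101  99  99 103 101  99  97 125]
 [128 131  82  94 101  99 100 101 100 100 103 104  78 125 130]
 [130 132  98  99 102  99 100  99  99  99 103 102  69 123 131]
 [129 132  99  93 102 101 102 102 101 100 102  96  55 121 130]
 [129 130 111 111 118 120  94  99 101 103 103  92  96 127 130]
 [129 129 129 130 134 133 113 116 120 110  92  78 125 131 129]
 [129 129 129 133 101  94 129 135 134 127 112 106 126 129 130]
 [129 129 131 135  63  35  92 100  98  92 129 132 131 131 131]
 [129 130 132 105  55  41  44  45  41  30 123 133 102 102 117]
 [130 133 135  69  42  45  44  42  44  37 103 119  89  92 108]
 [103 102 111  63  49  51  49  45  43  31  93 107 109 110 110]
 [ 73  76  72  52  49  50  51  50  50  45 105 110 108 107 105]
 [ 95  82  74  53  49  50  50  50  47  47  84 104 106 104 103]
 [171  95  67  57  71  56  50  50  48  44  51  83 102 104 104]]
```

Run:
```python
from h import *
a=Rb[:,2];R=toolR(keyR(-36),1)
s0=robot.get_state();f0=s0['force'];m0=s0['moment'];np.savez("f0.npz",f=f0,m=m0)
def st(l):
    s=robot.get_state();d=(s['ee_pos']-P0)@Rb;print(l,round(s['time'],2),"pos",(d*1e3).round(2),"F",((s['force']-f0)@Rb).round(2),"M",((s['moment']-m0)@Rb).round(3))
robot.move_linear(P0+a*(.095+.022),velocity=.03);st("a")
h=robot.move_linear(P0+a*(.095+.002),velocity=.02,threshold=2.5);st(h);robot.pause(.2);st("p")
S=avg("scene",2);cv2.imwrite("pics/con.png",cv2.resize(S[90:190,260:340,::-1],None,fx=6,fy=6,interpolation=cv2.INTER_CUBIC))
```

```text
a 10.51 pos [-1.6000e-01  1.0000e-02  1.1676e+02] F [-0.6   0.55 -0.29] M [-0.023 -0.061  0.055]
True 11.07 pos [-5.2000e-01 -9.0000e-02  1.0798e+02] F [-0.74 -0.49  2.3 ] M [-0.628  0.173  0.065]
p 11.27 pos [-6.0000e-01  8.0000e-02  1.0821e+02] F [ 0.85 -1.26  0.28] M [-0.696  0.169  0.082]
```

View pics/con.png

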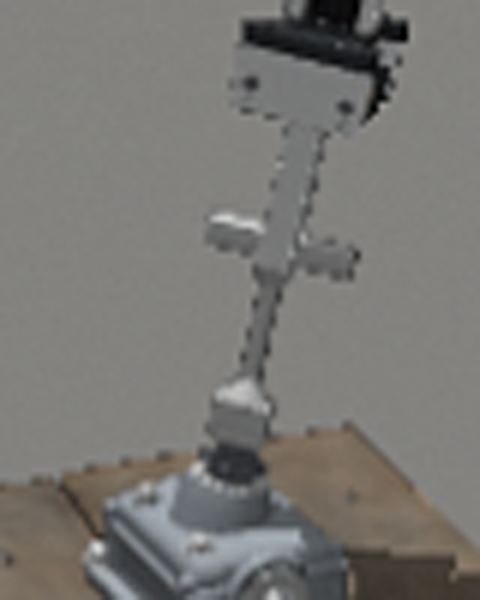

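```bash
cat >> h.py <<'E'
z=None
def setz(n=5):
    global z
    r=[]
    for _ in range(n):
        s=robot.get_state();r.append(np.r_[s['force'],s['moment']]);robot.pause(.03)
    z=np.mean(r,0);return z
def rd(n=3):
    r=[]
    for i in range(n):
        s=robot.get_state();r.append(np.r_[s['force']-z[:3],s['moment']-z[3:]])
        if i<n-1: robot.pause(.02)
    w=np.mean(r,0);F=w[:3]@Rb;M=w[3:]@Rb
    return F,M,np.array([-M[1]/.4,M[0]/.4]),((s['ee_pos']-P0)@Rb)*1e3,s['time']
E
python3 - <<'E'
from h import *
import h
a=Rb[:,2];R=toolR(keyR(-36),1)
robot.move_linear(P0+a*.112,velocity=.03);robot.pause(.15);setz();np.save("z.npy",h.z)
# sensitivity/noise
F,M,L,p,t=rd();print("free",F.round(2),M.round(3),p.round(2),round(t,2))
off=np.zeros(2);d=109.5
for k in range(28):
    robot.move_linear(P0+Rb@np.r_[off*1e-3,d*1e-3],velocity=.02)
    F,M,L,p,t=rd()
    print(k,round(t,2),"d",round(d,2),"off",off.round(2),"p",p.round(2),"F",F.round(1),"L",L.round(2),"Mz",M[2].round(3))
    L=np.where(np.abs(L)<.3,0,L);off=np.clip(off+.25*np.clip(L,-3,3),-3,3)
    if F[2]>8 or np.linalg.norm(L)>6: print("stop");break
    if F[2]<3 and np.linalg.norm(L)<2.2: d-=.6
    if d<95.2: break
np.save("off.npy",np.r_[off,d])
E
```

```text
free [-0.66 -0.36  0.2 ] [ 0.048 -0.038 -0.014] [0.0000e+00 7.0000e-02 1.1196e+02] 11.99
0 12.3 d 109.5 off [0. 0.] p [-7.000e-02 -1.000e-02  1.094e+02] F [-0.8 -1.1  0.2] L [-0.08 -0.09] Mz -0.016
1 12.58 d 108.9 off [0. 0.] p [-5.0000e-02 -8.0000e-02  1.0892e+02] F [-0.8 -0.6  1. ] L [-0.47 -0.55] Mz -0.044
2 12.87 d 108.3 off [-0.12 -0.14] p [-8.0000e-02 -2.3000e-01  1.0836e+02] F [-0.7 -1.4  2.3] L [-0.55 -0.9 ] Mz -0.042
3 13.15 d 107.7 off [-0.25 -0.36] p [ -0.23  -0.47 107.76] F [-1.4 -1.7  4.6] L [-1.   -0.93] Mz -0.022
4 13.43 d 107.7 off [-0.5  -0.59] p [ -0.47  -0.58 107.71] F [-0.9 -1.4  4.2] L [-0.66 -0.67] Mz -0.031
5 13.72 d 107.7 off [-0.67 -0.76] p [ -0.65  -0.73 107.69] F [-0.8 -1.   3.1] L [-0.46 -0.42] Mz -0.019
6 14.0 d 107.7 off [-0.79 -0.87] p [ -0.81  -0.83 107.67] F [-0.4 -0.9  2.6] L [-0.36 -0.33] Mz -0.01
7 14.28 d 107.1 off [-0.88 -0.95] p [ -1.03  -0.86 106.95] F [-0.7 -1.   0.2] L [-0.51 -0.42] Mz -0.062
8 14.57 d 106.5 off [-1.   -1.05] p [ -1.1  -1.  106.4] F [-1.3 -0.8 -0.7] L [-0.48 -0.05] Mz -0.03
9 14.85 d 105.9 off [-1.12 -1.05] p [ -1.13  -1.01 1
[... 1096 characters left out ...]
7.97 d 99.3 off [-1.33 -1.05] p [-1.34 -1.06 99.28] F [-0.6 -0.7 -0.5] L [-0.22  0.15] Mz -0.03
21 18.25 d 98.7 off [-1.33 -1.05] p [-1.36 -1.02 98.67] F [-0.9 -0.1 -0.4] L [-0.19  0.17] Mz -0.043
22 18.53 d 98.1 off [-1.33 -1.05] p [-1.32 -1.04 98.08] F [-0.3  0.4 -0.1] L [-0.15  0.11] Mz -0.039
23 18.82 d 97.5 off [-1.33 -1.05] p [-1.35 -1.06 97.48] F [ 0.2 -0.5  0. ] L [-0.09  0.22] Mz -0.028
24 19.1 d 96.9 off [-1.33 -1.05] p [-1.37 -1.03 96.86] F [-0.7 -0.3 -0. ] L [-0.06  0.2 ] Mz -0.056
25 19.38 d 96.3 off [-1.33 -1.05] p [-1.32 -1.04 96.26] F [-0.9 -0.4  0.3] L [-0.09  0.24] Mz -0.048
26 19.67 d 95.7 off [-1.33 -1.05] p [-1.35 -1.03 95.68] F [-0.7 -0.5 -0.7] L [-0.17  0.23] Mz -0.047
```

Run:
```python
from h import *
import h
h.z=np.load("z.npy");off=np.array([-1.33,-1.05]);d=95.7
for k in range(8):
    d-=.35;robot.move_linear(P0+Rb@np.r_[off*1e-3,d*1e-3],velocity=.01)
    F,M,L,p,t=rd();print(round(t,2),"d",round(d,2),p.round(2),F.round(1),L.round(2),M[2].round(3))
    if F[2]>2.5: break
robot.pause(.2);F,M,L,p,t=rd(5);print(round(t,2),p.round(2),F.round(1),L.round(2),M[2].round(3))
q=robot.get_state()['qpos']
robot.move_linear(P0+Rb@np.r_[off*1e-3,d*1e-3],velocity=.01,frame=toolR(keyR(-38),1))
F,M,L,p,t=rd();print(round(t,2),p.round(2),F.round(1),L.round(2),M[2].round(3),(robot.get_state()['qpos']-q).round(3))
```

```text
19.95 d 95.35 [-1.33 -1.09 95.35] [-0.3 -0.4 -0.5] [-0.15  0.08] -0.013
20.23 d 95.0 [-1.26 -1.12 95.1 ] [-0.5  0.2  3.1] [-0.38  0.19] 0.01
20.5 [-1.27 -1.12 95.06] [-1.2 -0.7  4.5] [-0.38  0.2 ] -0.023
20.78 [-1.38 -1.09 95.02] [-1.4 -1.   5.4] [-1.1 -0.1] -0.018 [-0.004 -0.     0.005  0.001 -0.001 -0.001 -0.033]
```

Run:
```python
from h import *
import h
h.z=np.load("z.npy");off=np.array([-1.38,-1.08]);d=95.05;y=-38.;start=None
while y>-132:
    y-=3
    robot.move_linear(P0+Rb@np.r_[off*1e-3,d*1e-3],velocity=.01,frame=toolR(keyR(y),1))
    F,M,L,p,t=rd();print(round(t,2),"y",y,"d",round(d,2),p.round(2),F.round(1),L.round(2),M[2].round(3))
    if start is None and abs(M[2]+.03)>.06: start=y+1.5;print("engaged",start)
    if np.linalg.norm(L)>4 or F[2]>10 or F[2]<-6: print("stop");break
    if start is not None and y<=start-90: break
    L=np.where(np.abs(L)<.3,0,L);off=off+.15*np.clip(L,-2,2)
    d+=np.clip(.04*(F[2]-2),-.1,.1)
np.save("off.npy",np.r_[off,d,y])
```

```text
21.07 y -41.0 d 95.05 [-1.53 -1.12 95.03] [-2.8 -0.9  5.2] [-2.1  -0.39] 0.017
21.35 y -44.0 d 95.15 [-1.74 -1.09 95.09] [-2.4 -0.7  3.3] [-1.7  -0.22] -0.005
21.63 y -47.0 d 95.2 [-1.94 -1.02 95.13] [-1.4 -1.1  1.7] [-1.31 -0.11] 0.022
21.92 y -50.0 d 95.19 [-2.09 -1.08 95.16] [-1.5 -0.9  0.7] [-1.   -0.08] -0.001
22.2 y -53.0 d 95.14 [-2.24 -1.06 95.12] [-1.1 -0.6  1.3] [-0.69  0.14] 0.016
22.48 y -56.0 d 95.11 [-2.31 -1.08 95.11] [-1.1 -0.6  0.3] [-0.53  0.29] 0.018
22.77 y -59.0 d 95.04 [-2.39 -1.1  95.06] [-0.9 -0.1  1.6] [-0.37  0.45] 0.001
23.05 y -62.0 d 95.03 [-2.44 -1.04 95.04] [-0.9 -0.1  1.3] [-0.17  0.3 ] -0.007
23.33 y -65.0 d 95.0 [-2.47 -1.08 95.02] [-0.4 -0.   1.9] [-0.11  0.39] 0.009
23.62 y -68.0 d 95.0 [-2.49 -1.01 95.01] [-0.1  0.2  1.5] [-0.09  0.35] 0.045
engaged -66.5
23.9 y -71.0 d 94.98 [-2.48 -0.97 95.  ] [-0.2 -0.1  1.6] [0.06 0.34] 0.016
24.18 y -74.0 d 94.96 [-2.48 -0.93 94.99] [-0.2 -0.1  2.1] [0.07 0.29] 0.048
24.47 y -77.0 d 94.97 [-2.49 -0.9  94.97] [ 0.2 -0.1  2. ] [0.09 0.26] 0.017
24.75 y -80.0 d 94.96 [-2.49 -0.9  94.98] [-0.5 -0.2  1.7] [0.09 0.
[... 694 characters left out ...]
9
27.58 y -110.0 d 94.8 [-2.34 -0.67 94.79] [ 0.3 -0.3  1.2] [0.2  0.18] 0.004
27.87 y -113.0 d 94.77 [-2.34 -0.69 94.77] [-0.1  0.1  1.2] [0.28 0.2 ] 0.014
28.15 y -116.0 d 94.74 [-2.33 -0.67 94.75] [ 0.6 -0.5  1.5] [0.22 0.26] 0.019
28.43 y -119.0 d 94.72 [-2.31 -0.67 94.72] [ 0.3 -0.1  1.3] [0.27 0.3 ] -0.011
28.72 y -122.0 d 94.7 [-2.31 -0.69 94.71] [ 0.7 -0.4  1.5] [0.34 0.35] 0.04
29.0 y -125.0 d 94.67 [-2.28 -0.65 94.68] [ 0.  -0.   2.2] [0.29 0.2 ] 0.043
29.28 y -128.0 d 94.68 [-2.24 -0.63 94.68] [ 0.6 -0.1  1.5] [0.25 0.17] 0.009
29.57 y -131.0 d 94.66 [-2.28 -0.62 94.66] [ 0.4 -0.   1.8] [0.38 0.18] 0.003
29.85 y -134.0 d 94.66 [-2.23 -0.64 94.66] [ 0.2 -0.1  1. ] [0.37 0.18] 0.045
```

Run:
```python
from h import *
import h
h.z=np.load("z.npy");x=np.load("off.npy");off,d,y=x[:2],x[2],x[3]
robot.move_linear(P0+Rb@np.r_[off*1e-3,(d+.08)*1e-3],velocity=.01)
F,M,L,p,t=rd();print(round(t,2),p.round(2),F.round(1),L.round(2),M[2].round(3))
robot.gripper_to(.05);robot.pause(.2);print(robot.get_state()['opening'])
robot.move_linear(P0+Rb@np.r_[off*1e-3,.135],velocity=.05)
robot.move_linear(P0+Rb@np.r_[off*1e-3,.26],velocity=.12);robot.pause(.3)
s=robot.get_state();print(s['time'],s['force'])
S=avg("scene",4);T=avg("top",2);np.savez("im3.npz",t=T,s=S)
cv2.imwrite("pics/end.png",np.hstack([cv2.resize(S[90:190,260:340,::-1],None,fx=6,fy=6,interpolation=cv2.INTER_CUBIC),cv2.resize(T[150:250,350:403,::-1],None,fx=6,fy=6)]))
K=keyR(y);q=P0+Rb@np.r_[off*1e-3,d*1e-3]
print("pred bar",((proj("scene",[q,q+K[:,0]*.042,q-K[:,0]*.042])-[260,90]+.5)*6).round().tolist())
```

```text
30.13 [-2.22 -0.67 94.69] [ 0.7 -0.   1. ] [0.29 0.18] 0.042
0.04997043946693677
33.5167 [0.45115709 0.3757589  0.10484884]
pred bar [[280.0, 269.0], [301.0, 257.0], [257.0, 282.0]]
```

View pics/end.png

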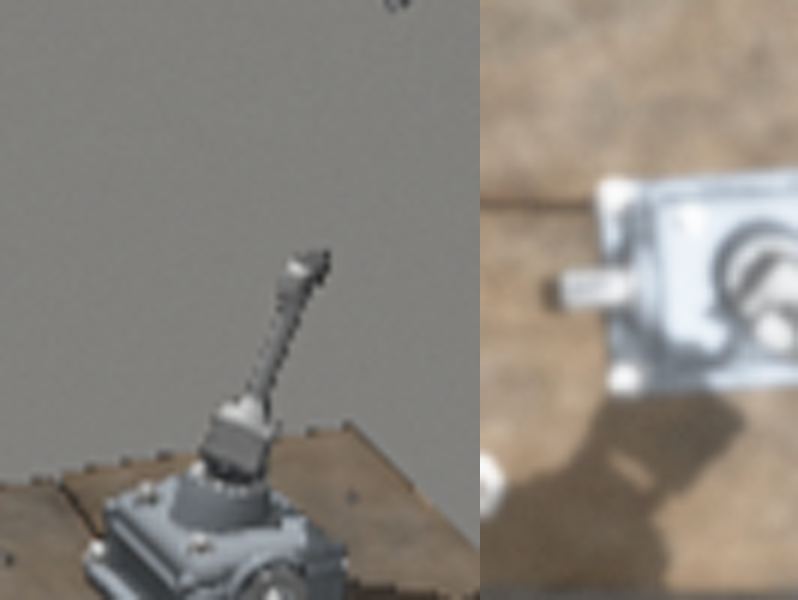

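Run:
```python
from h import *
S0=np.load("im3.npz")['s'].astype(float);S=avg("scene",4).astype(float);print(np.abs(S-S0)[120:180,280:330].max())
print(robot.sign_off())
```

```text
3.0
the job is handed in; nothing more can be done
None
```

The key went fully down over the plug head (bottomed at about 4.5 N) and was turned clockwise to start the thread. I measured no turn directly, but from the key's travel and about 0.45 mm of descent it was roughly a quarter turn. The key is left on the plug, leaning about 5° with the socket's play but not moving, and the job is handed in at about 34 s.

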